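# Take the craft caddy off its safety hook

## Task

Press the hook's sprung red keeper down until it snaps over and stays open by itself, then lift the pink craft caddy off the hook by its wooden handle. Set it down gently, upright, in the middle of the teal cutting mat and lengthwise along it, and let go. Keep the caddy roughly upright all the while so nothing spills, do not drop it, and leave the other things on the table where they are.

Things in the scene. Friction and masses are not known exactly. Their poses are not given: they have to be found in the camera images.
- stand: Fixed grey bench stand with a steel safety hook. Origin on the table plumb under the hook's seat; z up; the hook's nose points to its -x; y is the axis of the handle hung in it. Post 26 mm square at x = +110 mm, top 268 mm above the table. Foot plate x = -35 to +150 mm, 140 mm wide, 8 mm thick. Hook shank at x = +34 to +40 mm. All of the hook lies within 18 mm of its middle plane y = 0.
- hook_seat (a point): Axis of the caddy's handle while seated in the hook's V bed, 240 mm above the table. Axes as the stand. The caddy comes off by raising its handle straight up 75 to 90 mm, then straight out past the nose (-x) by 85 mm or more; keep it that far out until its far end has passed the hook sideways, or its end strap strikes the hook.
- hook_nose (a point): Top of the hook's upturned nose (flat bar 6 mm thick, 16 mm wide), at x = -28 mm, 55 mm above the seat point. A lip at its top reaches in to x = -17 mm and covers the closed keeper's end. Axes as the stand.
- keeper_pivot (a point): Pivot of the keeper, at x = +30 mm, 60 mm above the seat point. Closed, the blade slopes 15 degrees down from here to the nose. Spring, lever and cheeks stand at x above +16 mm and up to 72 mm above the seat point. Axes as the stand.
- keeper (a joint): Sprung keeper closing the hook's mouth (blade 52 x 14 mm). rad: 0 = closed (cannot go higher), grows as pressed down into the hook, 1.22 = fully open, hanging along the shank. An over-centre spring (0.11 N m: 3 to 10 N on the pad) shuts it below 0.61 rad; past that it throws it open and holds it. Shut fingertips pressed straight down on the pad to 30 mm above the seat point carry it over.
- keeper_pad (a point): Middle of the top of the keeper's red press pad (24 x 24 mm, 30 mm from the pivot); moves with it. Closed, it is at x = 0, 57 mm above the seat point; the clear mouth there runs from the lip (x = -17 mm) to x = +16 mm.
- caddy: Loose pink open plastic caddy with tape rolls and pens fixed in it, 0.2 to 0.33 kg, box 90 x 220 x 70 mm (x, y, z). Origin at the middle of its underside; y along its length and handle, z up. Cream straps 20 mm wide at the ends (y = +-111 mm) rise to the handle. It starts hung in the hook, underside 55 mm above the table. Held off-centre it sags a little.
- caddy_handle (a point): Middle of the caddy's wooden bar handle: 18 mm round, 220 mm long along y, its axis 185 mm above the caddy's underside. The hook holds its middle; it can be gripped across (in x) from above 55 to 80 mm either side of the middle. Axes as the caddy.
- mat_mid (a point): Middle of the upper face of the fixed teal cutting mat, 200 x 280 x 3 mm (x, y, z), lying flat on the table; y along its length.
- tube: Loose brown card tube, 52 mm across, 55 mm high, standing; origin under its centre. Leave alone.
- white_cup: Loose white cup, 62 mm across, 80 mm high; origin under its centre. Leave alone.
- tape_roll: Loose yellow tape roll lying flat, 60 mm across, 24 mm high; origin under its centre. Leave alone.
- wide_tube: Loose card tube, 72 mm across, 50 mm high, standing; origin under its centre. Leave alone.
- bead_jar: Loose glass jar with teal cap, 56 mm across, 70 mm high; origin under its centre. Leave alone.
- pink_cup: Loose pink cup, 70 mm across, 85 mm high; origin under its centre. Leave alone.
- scissors: Loose scissors lying flat, orange handles, about 170 mm long, 9 mm high; origin at the rivet. Leave alone.
Not all that is in view belongs to the job. There is more than one size of the caddy; the one meant has the size given above.

How it is judged:
By the outcome, as a careful person would: the job done as asked, in the order asked, and still so for the second after the job is handed in, with the robot touching nothing.
It also fails if it takes over 61 s, if anything falls off the work surface, if the arm or the gripper's body presses on something with over 40 N, if the wrist force passes 120 N, or if a joint passes its speed limit or range.

## Robot

A 7-joint arm with a two-finger parallel gripper is mounted at the origin on the work surface. World frame = base frame: x ahead of the robot, y to its left, z up, the work surface at z = 0. Lengths are in m, angles in rad, forces in N, time in s.
With the tool pointing down it reaches from about 0.35 to 0.9 m from the base axis. Payload 19.9 kg.
Tool frame: the origin (TCP) lies on the centre line of the jaws, within the pads' length; the fingertips stand 19 mm ahead of it and the grasp point (between the pads) is the TCP; z points along the fingers, y is the direction in which the jaws open and shut (so a half turn about z gives the same grasp; the last joint's range is limited). The gripper opens to 85 mm and grips with 20 to 120 N. Pads are 22 mm wide; open, the fingers measure 114 mm over their backs; the gripper's body (76 mm by 85 mm) begins 54 mm behind the grasp point. The pads swing forward as they close: fully open they stand 13 mm farther back than shut.
Start: joints at [-1.252, 0.417, -0.01, 1.614, 0.005, 1.111, -0.053], TCP at [0.22, 0.585, 0.25] pointing down, gripper open.
Joint ranges: [-2.81, 2.81], [-0.39, 2.02], [-1.27, 1.25], [0.06, 2.57], [-1.19, 4.33], [0.19, 2], [-2.82, 2.82]. Speed limits (rad/s): [1.89, 1.89, 2.39, 2.39, 3.01, 3.01, 3.01].

## Interface

Orientations are given as a unit quaternion [w, x, y, z].
In Python, from cell import status, imaging, arm gives the robot as it stands.
- The arm moves only by the tool carry_out, never from a script. Its argument "rows" is a list of rows, each a list of 3 entries, a list of its own where there are three numbers: the shift along the tool's x, y, z in units of 60 cm (1.0 is 60 cm), then the turn, a rotation vector about the tool's x, y, z in units of 10 degrees (1.0 is 10 degrees), then the closure, from 0 (fully open) to 1 (shut). In form: [[[dx, dy, dz], [rx, ry, rz], fingers], ...]. A call has 1 to 8 rows; each row shifts and turns the pose as measured when the row begins, along the tool's axes as they then stand; what a row does not reach is not made up. A row lasts 1/8 s, in which the tool goes at most 62.5 mm and 10.7 degrees, less where a joint would pass 70% of its speed; a pose out of reach is approached as far as the arm can. A call with a number of a shift or a turn outside -1 to 1 is refused whole. A call with a gripper value outside its range is refused whole. The fingers move at their own pace and stop on an object; "squeeze" is the grip in N (left out, the last holds). Time passes only in rows, so rows that do not move let the fingers close. It gives the time, the measured TCP pose, the force and the opening at its end, in the units of the state.
- status.get_state(): the state, without advancing time (a new reading comes with each control period).
- imaging.grab_frame(name): name is "scene" or "top" or "wrist"; returns (picture, depth): 384x512x3 uint8, red, green, blue; 384x512 float32, m along the optical axis (not along the pixel's ray), 0 where there is no reading.
- imaging.camera_model(name): a dict with "K" (3x3 intrinsics, pixels), "D" ([k1, k2, p1, p2, k3] as OpenCV has them; the pictures are not rectified), "extrinsics" (4x4, takes a point from camera to world coordinates); the wrist camera has in their place "hand_eye" (4x4, takes a point from camera to tool coordinates, whose origin is the TCP and whose axes are the flange's). Camera axes: x right, y down, z forward; pixel columns grow to the right and rows downward; lengths in m; the calibration is good to about 2 mm. A picture is of the moment at which its call begins: read the wrist's pose just before it. camera_model takes no time and is no camera call.
- arm.close_job(): hands the job in, once; it reports no verdict.
The state is a dict: "time_s": time; "joint_pos": joint angles; "dq": joint speeds; "tau": joint torques, N m; "tcp_pos": TCP position; "orientation": TCP orientation; "ft_force": force on the tool from outside, world axes, zero at the start; "ft_torque": the same for the moment, N m; "grip_width": finger opening in m.
Only numpy, scipy, OpenCV 4.12 (cv2) and the standard library are available. Lean on these libraries where they do the work, as an engineer would, in place of code of your own. Each camera call takes 0.05 s, during which the arm holds its last target. There are 200 camera calls.

## Working session

There is one attempt and no reset: what is moved stays moved. The work goes in short steps, Python scripts to look and compute and a tool call to move; the robot and the scene stay as the last step left them, time stands still between calls to the robot, and variables do not carry over. Pictures are saved under pics/ and viewed, about 8 in all and at most 12, crops included, and the job is handed in when it is done.

Besides the shell and the picture viewer there is one more tool, called as name(argument=value, ...) on one line, values as JSON. carry_out: Moves the arm, as the interface text tells. Its arguments: {"type":"object","properties":{"rows":{"type":"array"},"squeeze":{"type":"number"}},"required":["rows"]}

```bash
mkdir -p pics
cat > h.py <<'E'
import numpy as np, cv2
from cell import status, imaging, arm
def grab(n,save=None):
    s=status.get_state(); rgb,d=imaging.grab_frame(n); m=imaging.camera_model(n)
    if save: cv2.imwrite('pics/'+save,rgb[:,:,::-1])
    if 'extrinsics' in m: T=np.array(m['extrinsics'])
    else:
        from scipy.spatial.transform import Rotation as R
        q=s['orientation']; W=np.eye(4); W[:3,:3]=R.from_quat([q[1],q[2],q[3],q[0]]).as_matrix(); W[:3,3]=s['tcp_pos']; T=W@np.array(m['hand_eye'])
    return rgb,d,m,T
def cloud(d,m,T):
    h,w=d.shape; u,v=np.meshgrid(np.arange(w),np.arange(h))
    p=cv2.undistortPoints(np.stack([u,v],-1).reshape(-1,1,2).astype(np.float64),np.array(m['K']),np.array(m['D'])).reshape(h,w,2)
    P=np.dstack([p[...,0]*d,p[...,1]*d,d]); P=P@T[:3,:3].T+T[:3,3]; P[d==0]=np.nan
    return P
E
python3 - <<'E'
from h import *
for n in ['scene','top']:
    rgb,d,m,T=grab(n,n+'0.png'); np.savez(n+'0.npz',rgb=rgb,d=d,P=cloud(d,m,T)); print(n,T.round(3).tolist())
a=cv2.imread('pics/scene0.png');b=cv2.imread('pics/top0.png')
print(status.get_state())
E
```

```text
scene [[-0.886, 0.335, -0.32, 0.946], [0.464, 0.651, -0.601, 0.868], [0.007, -0.681, -0.732, 1.244], [0.0, 0.0, 0.0, 1.0]]
top [[0.029, -0.992, 0.122, 0.295], [-1.0, -0.03, -0.008, 0.003], [0.012, -0.122, -0.992, 1.659], [0.0, 0.0, 0.0, 1.0]]
{'time_s': 0.1, 'joint_pos': array([-1.25248589,  0.41792201, -0.01034648,  1.6141358 ,  0.00470296,
        1.11070228, -0.05297659]), 'dq': array([ 0.00035034, -0.00171428,  0.00056564, -0.00122828, -0.00031686,
       -0.00050881, -0.0006223 ]), 'tau': array([ 1.90181148e-03, -8.65829158e+01,  6.80835452e-01, -4.35639274e+01,
        1.92778604e-02,  4.96726687e-03,  6.82849191e-05]), 'tcp_pos': array([0.21993736, 0.58469722, 0.24970862]), 'orientation': array([-6.62215611e-05,  1.78900602e-01,  9.83866987e-01, -5.67784646e-04]), 'ft_force': array([-0.39815308,  0.39113598, -0.53711469]), 'ft_torque': array([-0.03429274, -0.02834621,  0.03814242]), 'grip_width': 0.08567232395700311}
```

View pics/scene0.png

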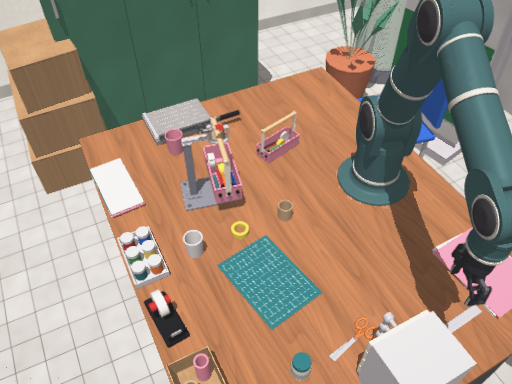

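View pics/top0.png

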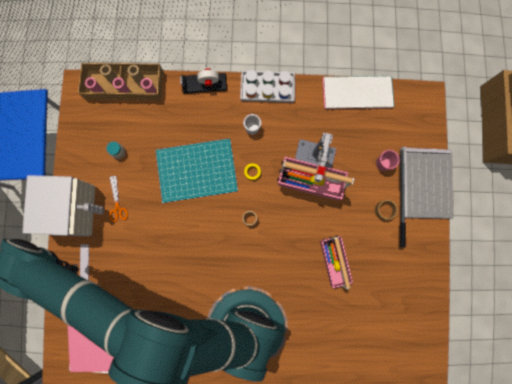

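The scene shows two pink caddies. One is on the hook, at top (315,178) and scene (224,172). The other is smaller and stands on the table, at top (336,262) and scene (278,137). The hooked one should be the target, so I'll measure it and check an enlarged crop. The teal mat is at top (197,170).

Run:
```python
from h import *
from math import degrees,atan2
for n in ['top','scene']:
    z=np.load(n+'0.npz'); rgb,P=z['rgb'],z['P']; hsv=cv2.cvtColor(rgb,cv2.COLOR_RGB2HSV)
    ok=np.isfinite(P[...,2])
    # mat
    mk=(hsv[...,0]>78)&(hsv[...,0]<98)&(hsv[...,1]>110)&ok&(abs(P[...,2])<0.02)&(P[...,0]>0.3)&(P[...,1]>-.05)
    mk=cv2.morphologyEx(mk.astype(np.uint8),cv2.MORPH_CLOSE,np.ones((5,5)))
    nn,l,st,c=cv2.connectedComponentsWithStats(mk); i=1+st[1:,4].argmax()
    q=P[(l==i)&ok&(abs(P[...,2])<.02)]; r=cv2.minAreaRect(q[:,:2].astype(np.float32)); print(n,'mat',r,np.median(q[:,2]),cv2.boxPoints(r).round(3).tolist())
    # region around stand
    reg=ok&(P[...,0]>.4)&(P[...,0]<.8)&(P[...,1]<-.1)&(P[...,1]>-.5)
    red=reg&((hsv[...,0]<6)|(hsv[...,0]>174))&(hsv[...,1]>190)&(P[...,2]>.27); print('red',red.sum(),np.median(P[red],0),P[red].min(0),P[red].max(0))
    wood=reg&(hsv[...,0]>8)&(hsv[...,0]<28)&(P[...,2]>.22)&(P[...,2]<.27); q=P[wood]
    if len(q)>10:
        r=cv2.minAreaRect(q[:,:2].astype(np.float32)); c=q[:,:2].mean(0); u,s,v=np.linalg.svd(q[:,:2]-c); print('handle',len(q),r,v[0],degrees(atan2(v[0][1],v[0][0])),np.median(q[:,2]),q[:,2].max())
    for lo,hi in [(.262,.275),(.275,.33)]:
        q=P[reg&(P[...,2]>lo)&(P[...,2]<hi)]; print(lo,len(q),q.min(0) if len(q) else '',q.max(0) if len(q) else '', np.median(q,0))
t=cv2.resize(cv2.imread('pics/top0.png')[115:225,260:390],None,fx=5,fy=5,interpolation=2)[:, :]
s=cv2.resize(cv2.imread('pics/scene0.png')[105:215,165:310],None,fx=5,fy=5,interpolation=2)
cv2.imwrite('pics/c1.png',cv2.resize(np.hstack([t,s]),(800,320)))
```

```text
top mat ((0.5612428784370422, 0.202458918094635), (0.19518828392028809, 0.2746456265449524), 10.501734733581543) 0.0037124377443884526 [[0.4399999976158142, 0.3199999928474426], [0.49000000953674316, 0.05000000074505806], [0.6819999814033508, 0.08500000089406967], [0.6320000290870667, 0.35499998927116394]]
red 46 [ 0.52558535 -0.21252748  0.29757464] [ 0.5131055  -0.22160449  0.28858269] [ 0.53560922 -0.19995658  0.30427097]
handle 409 ((0.5392351150512695, -0.20432010293006897), (0.18559840321540833, 0.18105313181877136), 27.615354537963867) [0.2242693  0.97452721] 77.04008614448071 0.24824255178736077 0.26990288329223855
0.262 110 [ 0.49775605 -0.24834896  0.26217818] [ 0.65038042 -0.19905678  0.27489116] [ 0.61608884 -0.22887108  0.26962191]
0.275 225 [ 0.4968427  -0.24333248  0.2750049 ] [ 0.64609432 -0.19930171  0.31592837] [ 0.55160064 -0.21218573  0.30110116]
scene mat ((0.563831090927124, 0.2045670747756958), (0.19931276142597198, 0.2795315086841583), 10.59008502960205) 0.0025286752054592965 [[0.4399999976158142, 0.3240000009536743], [0.492000013589859, 0.04899999871850014], [0.6869999766349792, 0.08500000089406967], [0.6359999775886536, 0.36000001430511475]]
  return _methods._mean(a, axis=axis, dtype=dtype,
  ret = um.true_divide(
Traceback (most recent call last):
ValueError: zero-size array to reduction operation minimum which has no identity
```

Run:
```python
from h import *
from math import degrees,atan2
z=np.load('top0.npz'); rgb,P=z['rgb'],z['P']; hsv=cv2.cvtColor(rgb,cv2.COLOR_RGB2HSV); ok=np.isfinite(P[...,2])
reg=ok&(P[...,0]>.4)&(P[...,0]<.8)&(P[...,1]<-.05)&(P[...,1]>-.5)
q=P[reg&(abs(P[...,2]-.268)<.006)&(P[...,0]>.58)]; print('post',len(q),np.median(q,0),q.min(0),q.max(0),cv2.minAreaRect(q[:,:2].astype(np.float32)))
wood=reg&(hsv[...,0]>8)&(hsv[...,0]<28)&(hsv[...,1]>60)&(P[...,2]>.238)&(P[...,2]<.256); q=P[wood]
l=cv2.fitLine(q[:,:2].astype(np.float32),cv2.DIST_HUBER,0,.003,.001).ravel()
for _ in range(4):
    n=np.array([-l[1],l[0]]); e=(q[:,:2]-l[2:])@n; q2=q[abs(e)<.011]; l=cv2.fitLine(q2[:,:2].astype(np.float32),cv2.DIST_HUBER,0,.003,.001).ravel()
t=(q2[:,:2]-l[2:])@l[:2]
print('handle',len(q),len(q2),l,degrees(atan2(l[1],l[0])),'ends',l[2:]+t.min()*l[:2],l[2:]+t.max()*l[:2],'z',np.percentile(q2[:,2],[50,90]))
pink=reg&(hsv[...,0]>150)&(hsv[...,0]<176)&(hsv[...,1]>60)&(P[...,2]>.11)&(P[...,2]<.135); q=P[pink]; print('box rim',len(q),cv2.minAreaRect(q[:,:2].astype(np.float32)))
t=cv2.resize(cv2.imread('pics/top0.png')[115:225,260:390],(400,340),interpolation=2)
s=cv2.resize(cv2.imread('pics/scene0.png')[105:215,165:295],(400,340),interpolation=2)
cv2.imwrite('pics/c1.png',np.hstack([t,s]))
for nm,(u,v) in dict(tube=(250,219),cup=(252,124),tape=(253,171),wide=(387,211),pinkcup=(388,160),jar=(116,151)).items(): print(nm,P[v-3:v+4,u-3:u+4].reshape(-1,3).mean(0).round(3))
```

```text
post 98 [ 0.61953064 -0.2292376   0.26976716] [ 0.5803489  -0.24834896  0.26217818] [ 0.65038042 -0.21947475  0.27377985] ((0.616104006767273, -0.22831206023693085), (0.022432168945670128, 0.07180751860141754), 71.51875305175781)
handle 363 358 [ 0.22015885  0.97546405  0.52683246 -0.21225794] 77.28163723893978 ends [ 0.50203703 -0.32211974] [ 0.55177206 -0.10175733] z [0.24813144 0.25247176]
box rim 250 ((0.528236448764801, -0.2124609649181366), (0.22302797436714172, 0.0958230122923851), 77.02567291259766)
tube [nan nan nan]
cup [0.74  0.001 0.008]
tape [ 0.564 -0.008  0.001]
wide [ 0.43  -0.508  0.001]
pinkcup [nan nan nan]
jar [0.612 0.486 0.069]
```

View pics/c1.png

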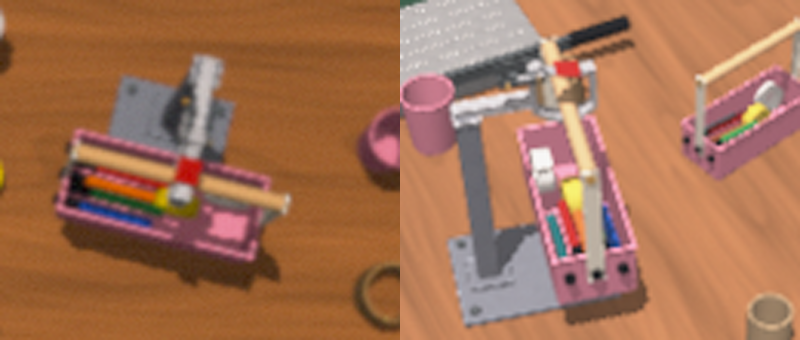

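The crop confirms it. The hooked caddy's handle spans about 225 mm and its rim about 223 mm, which fits the description. The free one is clearly smaller. The red pad measures z 0.2976 against the expected 0.297, and the post fits too. So the seat is at about (0.527, -0.212) with a stand yaw of -12.7°, and the mat middle is (0.5625, 0.2035) with a yaw of +10.5°.

Next I move above the pad.

carry_out(rows=[[[0, 0, -0.1], [0, 0, 0], 0.5], [[0, 0, -0.1], [0, 0, 0], 1], [[-0.068, -0.076, -0.02], [0, 0, -0.2], 1], [[-0.068, -0.076, -0.02], [0, 0, -0.2], 1], [[-0.068, -0.076, 0], [0, 0, -0.2], 1], [[-0.068, -0.076, 0], [0, 0, -0.2], 1], [[-0.068, -0.076, 0], [0, 0, 0], 1], [[-0.068, -0.076, 0], [0, 0, 0], 1]])

```text
time_s: 1.1
tcp_pos: [0.3817, 0.2499, 0.3967]
orientation: [-0.001, 0.104, 0.995, -0.002]
ft_force: [1.7, 1.0, 0.5]
grip_width: 0.0001
```

```bash
cat > go.py <<'E'
# usage: go.py x y z yawdeg_of_tool_y : remaining move in tool units
import sys
from h import *
from scipy.spatial.transform import Rotation as R
def rem(p,yaw):
    s=status.get_state(); q=s['orientation']; A=R.from_quat([q[1],q[2],q[3],q[0]])
    a=np.radians(yaw); y=np.array([np.cos(a),np.sin(a),0]); z=np.array([0,0,-1.]); B=R.from_matrix(np.c_[np.cross(y,z),y,z])
    print('t',s['time_s'],'p',np.round(s['tcp_pos'],4),'w',round(s['grip_width'],4),'F',np.round(s['ft_force'],1),'j',np.round(s['joint_pos'],2))
    print('shift',(A.inv().apply(np.array(p)-s['tcp_pos'])/.6).round(4),'turn',((A.inv()*B).as_rotvec(degrees=True)/10).round(3), 'shift in target axes',(B.inv().apply(np.array(p)-s['tcp_pos'])/.6).round(4))
if __name__=='__main__':
    v=list(map(float,sys.argv[1:])); rem(v[:3],v[3])
E
python3 go.py .527 -.212 .40 77.3
```

```text
t 1.1 p [0.3817 0.2499 0.3967] w 0.0001 F [1.7 1.  0.5] j [-0.87 -0.01  0.22  1.81  0.    1.35  0.71]
shift [-0.3967 -0.7028 -0.0027] turn [-0.027 -0.006  0.072] shift in target axes [-0.4055 -0.6978 -0.0055]
```

carry_out(rows=[[[-0.05, -0.087, 0], [0, 0, 0.07], 1], [[-0.05, -0.087, 0], [0, 0, 0], 1], [[-0.05, -0.087, 0], [0, 0, 0], 1], [[-0.05, -0.087, 0], [0, 0, 0], 1], [[-0.05, -0.087, 0], [0, 0, 0], 1], [[-0.05, -0.087, 0], [0, 0, 0], 1], [[-0.05, -0.087, 0], [0, 0, 0], 1], [[-0.05, -0.087, 0], [0, 0, 0], 1]])

```text
time_s: 2.1
tcp_pos: [0.5265, -0.2255, 0.3981]
orientation: [-0.0, 0.109, 0.994, -0.001]
ft_force: [0.5, 1.4, 1.3]
grip_width: -0.0002
```

```bash
python3 go.py .527 -.212 .40 77.3
```

```text
t 2.1 p [ 0.5265 -0.2255  0.3981] w -0.0002 F [0.5 1.4 1.3] j [-0.25  0.27  0.76  1.56 -0.19  1.38  1.87]
shift [ 0.0041  0.0222 -0.0032] turn [-0.016 -0.     0.014] shift in target axes [ 0.0041  0.0222 -0.0031]
```

carry_out(rows=[[[0.004, 0.022, 0], [0, 0, 0], 1], [[0, 0, 0], [0, 0, 0], 1]])

```text
time_s: 2.35
tcp_pos: [0.5264, -0.2164, 0.3965]
orientation: [-0.002, 0.113, 0.994, -0.003]
ft_force: [0.6, 1.0, -0.3]
grip_width: -0.0001
```

```bash
python3 - <<'E'
from h import *
rgb,d,m,T=grab('wrist','w1.png'); P=cloud(d,m,T); hsv=cv2.cvtColor(rgb,cv2.COLOR_RGB2HSV)
ok=np.isfinite(P[...,2])
red=ok&((hsv[...,0]<6)|(hsv[...,0]>174))&(hsv[...,1]>180)&(P[...,2]>.28)&(P[...,2]<.32)&(np.hypot(P[...,0]-.527,P[...,1]+.212)<.06); q=P[red]
if len(q)>20: print(len(q),np.median(q,0),cv2.minAreaRect(q[:,:2].astype(np.float32)))
np.savez('w1.npz',P=P,rgb=rgb)
E
python3 go.py .527 -.212 .35 77.3
```

```text
498 [ 0.52591626 -0.21104352  0.29601804] ((0.5260679721832275, -0.21093811094760895), (0.022661123424768448, 0.02425774745643139), 77.67182159423828)
t 2.4 p [ 0.526  -0.2171  0.3966] w -0.0002 F [ 0.2  0.2 -0. ] j [-0.27  0.27  0.76  1.57 -0.18  1.38  1.85]
shift [0.0001 0.0091 0.0777] turn [-0.036 -0.016 -0.03 ] shift in target axes [0.0003 0.0086 0.0777]
```

View pics/w1.png

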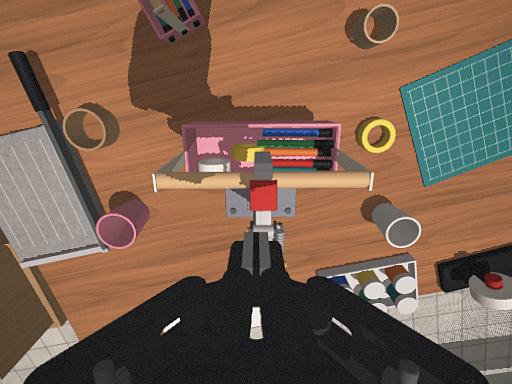

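The wrist view shows the red pad at pixel (263,193), with the handle running horizontally through the hook. It puts the pad at (0.526, -0.211, 0.296), which agrees with the top camera. I'll align and descend to just above it.

carry_out(rows=[[[0, 0.012, 0.05], [0, 0, -0.03], 1], [[0, 0.002, 0.05], [0, 0, 0], 1], [[0, 0, 0], [0, 0, 0], 1]])

```text
time_s: 2.78
tcp_pos: [0.5278, -0.2067, 0.3364]
orientation: [-0.001, 0.108, 0.994, -0.002]
ft_force: [0.2, -0.8, 0.5]
grip_width: 0.0001
```

```bash
python3 go.py .526 -.2115 .287 77.3
```

```text
t 2.775 p [ 0.5278 -0.2067  0.3364] w 0.0001 F [ 0.2 -0.8  0.5] j [-0.28  0.3   0.74  1.67 -0.2   1.25  1.86]
shift [ 0.0011 -0.0081  0.0824] turn [-0.025 -0.003  0.025] shift in target axes [ 0.0011 -0.0084  0.0824]
```

carry_out(rows=[[[0.001, -0.008, 0.01], [0, 0, 0], 1], [[0, 0, 0.025], [0, 0, 0], 1], [[0, 0, 0.02], [0, 0, 0], 1], [[0, 0, 0.02], [0, 0, 0], 1], [[0, 0, 0.015], [0, 0, 0], 1]])

```text
time_s: 3.4
tcp_pos: [0.527, -0.2119, 0.2822]
orientation: [0.002, 0.108, 0.994, -0.002]
ft_force: [0.5, -0.3, -0.4]
grip_width: -0.0
```

```bash
python3 go.py .526 -.2115 .287 77.3
```

```text
t 3.4 p [ 0.527  -0.2119  0.2822] w -0.0 F [ 0.5 -0.3 -0.4] j [-0.25  0.35  0.72  1.74 -0.25  1.14  1.9 ]
shift [ 0.0017  0.0002 -0.008 ] turn [-0.021  0.021  0.031] shift in target axes [ 0.0017  0.0002 -0.008 ]
```

Force is back to zero with the tips 23 mm above the seat, so the keeper has probably gone over. I'll retract straight up, then look.

carry_out(rows=[[[0, 0, -0.08], [0, 0, 0], 1], [[0, 0, -0.09], [0, 0, 0], 1], [[0, 0.03, -0.02], [0, 0, 0], 1], [[0, 0.05, 0], [0, 0, 0.5], 0.6], [[0, 0.03, 0], [0, 0, 1], 0], [[0, 0, 0], [0, 0, 0], 0]])

```text
time_s: 4.15
tcp_pos: [0.5425, -0.1455, 0.3959]
orientation: [-0.0, 0.24, 0.971, -0.002]
ft_force: [0.2, -0.1, 0.2]
grip_width: 0.0547
```

```bash
python3 - <<'E'
from h import *
rgb,d,m,T=grab('wrist','w2.png'); s,_,_,_=grab('scene'); 
cv2.imwrite('pics/c2.png',np.hstack([cv2.resize(rgb[:,:,::-1][80:280,170:400],(400,348)),cv2.resize(s[:,:,::-1][105:215,165:295],(400,348),interpolation=2)]))
E
python3 go.py .542 -.143 .36 -12.7
```

```text
t 4.25 p [ 0.5419 -0.1471  0.3961] w 0.0688 F [ 0.  -0.7 -0.6] j [-0.42  0.25  0.77  1.59 -0.17  1.37  1.46]
shift [0.0031 0.0064 0.0602] turn [-0.017  0.021  7.503] shift in target axes [ 0.0067 -0.0014  0.0602]
```

View pics/c2.png

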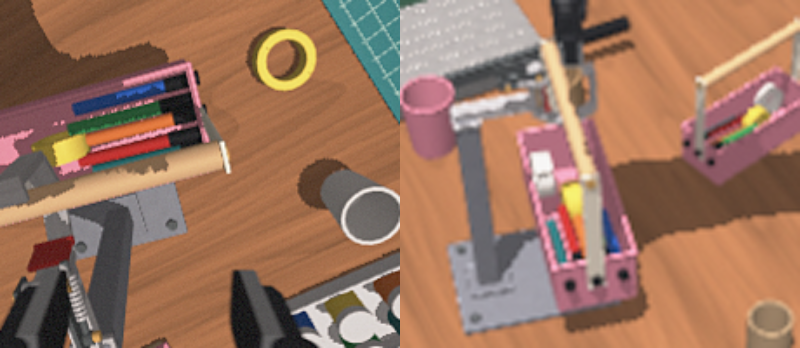

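The keeper is open. In the wrist crop the red pad hangs at the shank (50,253), and the mouth over the handle is clear. Now I turn across the handle at +70 mm.

carry_out(rows=[[[0, 0, 0], [0, 0, 1], 0], [[0, 0, 0], [0, 0, 1], 0], [[0, 0, 0], [0, 0, 1], 0], [[0, 0, 0], [0, 0, 1], 0], [[0, 0, 0], [0, 0, 1], 0], [[0, 0, 0], [0, 0, 1], 0], [[0, 0, 0], [0, 0, 1], 0], [[0, 0, 0], [0, 0, 0.5], 0]])

```text
time_s: 5.25
tcp_pos: [0.5386, -0.1569, 0.3954]
orientation: [0.002, 0.789, 0.615, -0.002]
ft_force: [0.1, -0.6, 0.5]
grip_width: 0.0853
```

```bash
python3 go.py .542 -.143 .24 -12.7
```

```text
t 5.25 p [ 0.5386 -0.1569  0.3954] w 0.0853 F [ 0.1 -0.6  0.5] j [-0.57  0.31  1.02  1.6  -0.26  1.38  0.23]
shift [ 0.0253 -0.      0.2588] turn [-0.002  0.032 -0.14 ] shift in target axes [0.0239 0.0005 0.259 ]
```

carry_out(rows=[[[0.025, 0, 0.03], [0, 0, -0.14], 0], [[0.002, 0, 0.08], [0, 0, 0], 0], [[0, 0, 0.06], [0, 0, 0], 0], [[0, 0, 0.03], [0, 0, 0], 0]])

```text
time_s: 5.75
tcp_pos: [0.5418, -0.1409, 0.2688]
orientation: [0.001, 0.775, 0.632, -0.002]
ft_force: [-0.2, -0.6, 0.3]
grip_width: 0.0853
```

```bash
python3 go.py .542 -.143 .24 -12.7
```

```text
t 5.75 p [ 0.5418 -0.1409  0.2688] w 0.0853 F [-0.2 -0.6  0.3] j [-0.53  0.41  0.94  1.78 -0.36  1.14  0.32]
shift [-0.0031  0.0011  0.048 ] turn [-0.004  0.031  0.113] shift in target axes [-0.0034  0.0011  0.048 ]
```

carry_out(rows=[[[-0.003, 0, 0.025], [0, 0, 0.11], 0], [[0, 0, 0.022], [0, 0, 0], 0], [[0, 0, 0.003], [0, 0, 0], 0.5], [[0, 0, 0], [0, 0, 0], 0.8], [[0, 0, 0], [0, 0, 0], 1], [[0, 0, 0], [0, 0, 0], 1], [[0, 0, 0], [0, 0, 0], 1]], squeeze=80)

```text
time_s: 6.62
tcp_pos: [0.5414, -0.1425, 0.2366]
orientation: [0.002, 0.779, 0.628, -0.002]
ft_force: [1.0, -0.6, 0.2]
grip_width: 0.0159
```

```bash
python3 go.py .542 -.143 .32 -12.7
```

```text
t 6.625 p [ 0.5414 -0.1425  0.2366] w 0.0159 F [ 1.  -0.6  0.2] j [-0.51  0.45  0.92  1.82 -0.39  1.08  0.34]
shift [-0.0014  0.0011 -0.139 ] turn [-0.002  0.031  0.044] shift in target axes [-0.0006  0.0011 -0.139 ]
```

The gripper has the handle (opening 16 mm). Now I lift straight up about 82 mm, in moderate steps.

carry_out(rows=[[[0, 0, -0.015], [0, 0, 0], 1], [[0, 0, -0.02], [0, 0, 0], 1], [[0, 0, -0.02], [0, 0, 0], 1], [[0, 0, -0.025], [0, 0, 0], 1], [[0, 0, -0.025], [0, 0, 0], 1], [[0, 0, -0.02], [0, 0, 0], 1], [[0, 0, -0.01], [0, 0, 0], 1]])

```text
time_s: 7.5
tcp_pos: [0.5414, -0.142, 0.3239]
orientation: [0.001, 0.779, 0.627, -0.002]
ft_force: [-0.1, 0.2, -2.5]
grip_width: 0.0153
```

```bash
python3 go.py .542 -.143 .32 -12.7
```

```text
t 7.5 p [ 0.5414 -0.142   0.3239] w 0.0153 F [-0.1  0.2 -2.5] j [-0.57  0.35  0.98  1.71 -0.3   1.24  0.27]
shift [-0.0013  0.0014  0.0066] turn [-0.001  0.027  0.043] shift in target axes [-0.0014  0.0014  0.0066]
```

Run:
```python
from h import *
s,d,m,T=grab('scene'); P=cloud(d,m,T); t,dt,mt,Tt=grab('top'); Pt=cloud(dt,mt,Tt)
cv2.imwrite('pics/c3.png',np.hstack([cv2.resize(s[:,:,::-1][70:225,155:310],(400,400),interpolation=2),cv2.resize(t[:,:,::-1][100:230,260:390],(400,400),interpolation=2)]))
c=np.array([.5264,-.2115]); ux=np.array([.9755,-.22]); uy=np.array([.22,.9755])
for Q in (P,Pt):
    a=(Q[...,:2]-c)@ux; b=(Q[...,:2]-c)@uy
    for lo,hi in [(-108,-90),(-90,-70),(-70,-50),(-50,-25),(90,108)]:
        k=(b>lo/1e3)&(b<hi/1e3)&(abs(a)<.02)&(Q[...,2]>.25)&(Q[...,2]<.38); q=Q[k]
        if k.sum()>3: print(lo,hi,k.sum(),'ztop',np.percentile(q[:,2],90).round(4),'a',np.median(a[k]).round(4))
```

```text
90 108 31 ztop 0.3731 a 0.0027
-108 -90 36 ztop 0.3371 a 0.0032
-90 -70 41 ztop 0.3369 a 0.0019
-70 -50 43 ztop 0.3392 a 0.0007
-50 -25 50 ztop 0.3374 a 0.0001
```

View pics/c3.png

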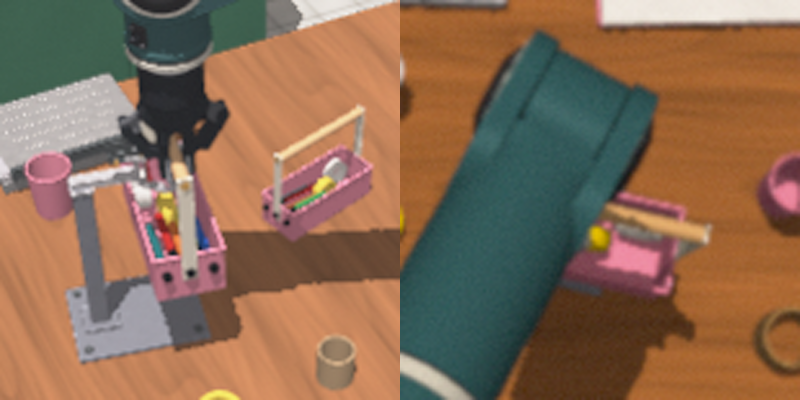

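The caddy hangs level: the handle top is at z 0.337 out to the far end, about 88 mm up, with no sag. Next I go straight out past the nose.

carry_out(rows=[[[0, -0.015, 0], [0, 0, 0], 1], [[0, -0.025, 0], [0, 0, 0], 1], [[0, -0.03, 0], [0, 0, 0], 1], [[0, -0.03, 0], [0, 0, 0], 1], [[0, -0.03, 0], [0, 0, 0], 1], [[0, -0.02, 0], [0, 0, 0], 1], [[0, -0.01, 0], [0, 0, 0], 1]])

```text
time_s: 8.48
tcp_pos: [0.4388, -0.1203, 0.32]
orientation: [-0.001, 0.779, 0.628, -0.003]
ft_force: [-0.3, -0.8, -2.7]
grip_width: 0.0156
```

```bash
python3 go.py .449 -.121 .325 -12.7; python3 go.py .480 .02 .325 -12.7
```

```text
t 8.475 p [ 0.4388 -0.1203  0.32  ] w 0.0156 F [-0.3 -0.8 -2.7] j [-0.81  0.04  1.05  1.95 -0.04  1.18  0.04]
shift [ 0.0025  0.0169 -0.0084] turn [-0.033  0.017  0.044] shift in target axes [ 0.0026  0.0169 -0.0083]
t 8.475 p [ 0.4388 -0.1203  0.32  ] w 0.0156 F [-0.3 -0.8 -2.7] j [-0.81  0.04  1.05  1.95 -0.04  1.18  0.04]
shift [ 0.2431  0.0174 -0.0091] turn [-0.033  0.017  0.044] shift in target axes [ 0.2432  0.0156 -0.0083]
```

carry_out(rows=[[[0.02, 0, -0.002], [0, 0, 0], 1], [[0.035, 0, 0], [0, 0, 0], 1], [[0.04, 0, 0], [0, 0, 0], 1], [[0.045, 0, 0], [0, 0, 0], 1], [[0.045, 0, 0], [0, 0, 0], 1], [[0.045, 0, 0], [0, 0, 0], 1], [[0.04, 0, 0], [0, 0, 0], 1], [[0.03, 0, 0], [0, 0, 0], 1]])

```text
time_s: 9.48
tcp_pos: [0.479, 0.0661, 0.3204]
orientation: [-0.001, 0.778, 0.628, -0.003]
ft_force: [1.0, -0.4, -3.0]
grip_width: 0.0157
```

```bash
python3 go.py .5497 .2723 .25 10.5
```

```text
t 9.475 p [0.479  0.0661 0.3204] w 0.0157 F [ 1.  -0.4 -3. ] j [-1.01  0.13  0.89  1.88 -0.11  1.19 -0.3 ]
shift [0.361  0.0432 0.1161] turn [-0.033  0.01  -2.269] shift in target axes [0.3164 0.1784 0.1174]
```

carry_out(rows=[[[0.03, 0.004, 0], [0, 0, -0.2], 1], [[0.045, 0.007, 0], [0, 0, -0.35], 1], [[0.05, 0.01, 0], [0, 0, -0.35], 1], [[0.05, 0.013, 0], [0, 0, -0.35], 1], [[0.05, 0.016, 0], [0, 0, -0.35], 1], [[0.045, 0.018, 0], [0, 0, -0.35], 1], [[0.03, 0.015, 0], [0, 0, -0.3], 1], [[0.015, 0.01, 0], [0, 0, 0], 1]])

```text
time_s: 10.48
tcp_pos: [0.5439, 0.27, 0.3174]
orientation: [-0.003, 0.628, 0.779, -0.003]
ft_force: [-0.5, -1.0, -2.4]
grip_width: 0.0157
```

```bash
python3 go.py .5497 .2723 .25 10.5
```

```text
t 10.475 p [0.5439 0.27   0.3174] w 0.0157 F [-0.5 -1.  -2.4] j [-1.03  0.4   0.71  1.59 -0.27  1.26 -0.07]
shift [0.0016 0.0112 0.1122] turn [-0.046 -0.001  0.175] shift in target axes [0.0019 0.0102 0.1123]
```

carry_out(rows=[[[0.002, 0.011, 0.02], [0, 0, 0.17], 1], [[0, 0.002, 0.04], [0, 0, 0.02], 1], [[0, 0, 0.05], [0, 0, 0], 1], [[0, 0, 0.04], [0, 0, 0], 1], [[0, 0, 0.01], [0, 0, 0], 1], [[0, 0, 0], [0, 0, 0], 1]])

```text
time_s: 11.22
tcp_pos: [0.552, 0.2704, 0.2153]
orientation: [-0.002, 0.645, 0.764, -0.004]
ft_force: [0.7, 1.0, -2.6]
grip_width: 0.0162
```

```bash
python3 go.py .5497 .2723 .1846 10.5
python3 - <<'E'
from h import *
c=np.array([.5625,.2035]); a=np.radians(10.5); ux=np.array([np.cos(a),np.sin(a)]); uy=np.array([-np.sin(a),np.cos(a)])
ims=[]
for n in ('scene','top'):
    s,d,m,T=grab(n); P=cloud(d,m,T); hsv=cv2.cvtColor(s,cv2.COLOR_RGB2HSV)
    X=(P[...,:2]-c)@ux; Y=(P[...,:2]-c)@uy
    pk=(hsv[...,0]>150)&(hsv[...,0]<176)&(hsv[...,1]>60)&(abs(X)<.1)&(abs(Y)<.17)&(P[...,2]>.01)&(P[...,2]<.13)
    q=np.c_[X[pk],Y[pk],P[pk][:,2]]; print(n,len(q),'min',np.percentile(q,2,axis=0).round(4),'max',np.percentile(q,98,axis=0).round(4))
    w=(hsv[...,0]>8)&(hsv[...,0]<28)&(abs(X)<.06)&(abs(Y)<.13)&(P[...,2]>.18)&(P[...,2]<.27)
    for lo,hi in [(-.11,-.08),(-.08,-.05),(-.05,-.02),(-.02,.01)]:
        k=w&(Y>lo)&(Y<hi)
        if k.sum()>5: print(lo,k.sum(),'X',np.median(X[k]).round(4),'ztop',np.percentile(P[k][:,2],90).round(4),'Ymin',Y[k].min().round(4))
    ims.append(s[:,:,::-1])
cv2.imwrite('pics/c4.png',np.hstack([cv2.resize(ims[0][150:350,190:390],(400,400)),cv2.resize(ims[1][100:240,110:250],(400,400))]))
E
```

```text
t 11.225 p [0.552  0.2704 0.2153] w 0.0162 F [ 0.7  1.  -2.6] j [-0.99  0.51  0.67  1.69 -0.35  1.08 -0.05]
shift [ 0.0038 -0.0028  0.0512] turn [-0.053  0.01  -0.088] shift in target axes [ 0.0037 -0.0033  0.0512]
scene 1553 min [-0.0403 -0.1097  0.032 ] max [0.0505 0.1118 0.1067]
-0.11 63 X 0.0085 ztop 0.2261 Ymin -0.1099
-0.08 54 X 0.008 ztop 0.2259 Ymin -0.0799
-0.05 54 X 0.0074 ztop 0.2279 Ymin -0.0496
-0.02 54 X 0.007 ztop 0.2285 Ymin -0.0195
top 630 min [-0.0452 -0.1104  0.0292] max [0.0468 0.0736 0.1104]
-0.11 51 X -0.0002 ztop 0.2284 Ymin -0.1097
-0.08 52 X 0.001 ztop 0.2296 Ymin -0.0794
-0.05 49 X 0.0002 ztop 0.2302 Ymin -0.0495
-0.02 50 X 0.0012 ztop 0.2289 Ymin -0.0197
```

View pics/c4.png

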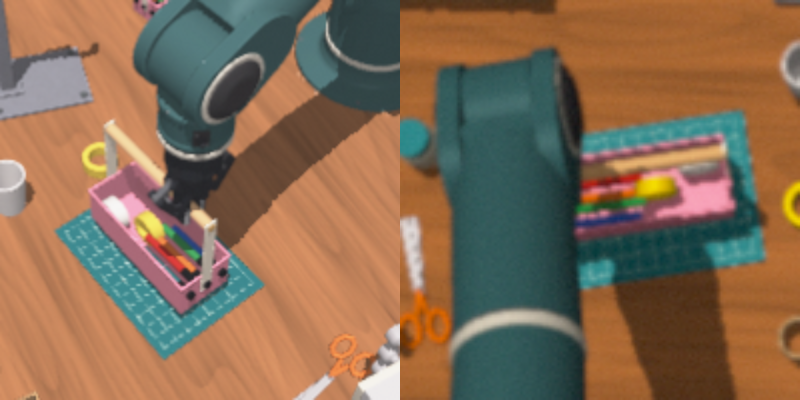

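The caddy is centred over the mat, within about 2 to 4 mm, level and aligned, with its underside roughly 30 mm up. Now I lower it gently.

carry_out(rows=[[[0.002, -0.004, 0.012], [-0.05, 0, -0.09], 1], [[0, 0, 0.014], [0, 0, 0], 1], [[0, 0, 0.01], [0, 0, 0], 1], [[0, 0, 0.006], [0, 0, 0], 1], [[0, 0, 0.003], [0, 0, 0], 1]])

```text
time_s: 11.95
tcp_pos: [0.5499, 0.272, 0.1886]
orientation: [0.001, 0.639, 0.77, 0.001]
ft_force: [0.4, 0.3, -1.9]
grip_width: 0.0157
```

```bash
python3 go.py .5497 .2723 .1846 10.5
```

```text
t 11.95 p [0.5499 0.272  0.1886] w 0.0157 F [ 0.4  0.3 -1.9] j [-0.99  0.53  0.65  1.72 -0.37  1.01 -0.02]
shift [ 0.0006 -0.0002  0.0066] turn [0.016 0.    0.013] shift in target axes [ 0.0006 -0.0002  0.0066]
```

carry_out(rows=[[[0, 0, 0.003], [0, 0, 0], 1], [[0, 0, 0.003], [0, 0, 0], 1], [[0, 0, 0.003], [0, 0, 0], 1], [[0, 0, 0.002], [0, 0, 0], 1]])

```text
time_s: 12.45
tcp_pos: [0.5517, 0.2726, 0.1845]
orientation: [0.002, 0.639, 0.77, 0.003]
ft_force: [-6.0, -2.2, 19.5]
grip_width: 0.0159
```

It's in contact, pressing about 20 N. I'll ease off a little, then release.

carry_out(rows=[[[0, 0, -0.002], [0, 0, 0], 1], [[0, 0, 0], [0, 0, 0], 1]], squeeze=40)

```text
time_s: 12.7
tcp_pos: [0.5519, 0.2725, 0.1861]
orientation: [0.002, 0.639, 0.77, 0.004]
ft_force: [-0.7, -0.0, -2.2]
grip_width: 0.0157
```

carry_out(rows=[[[0, 0, 0.001], [0, 0, 0], 1], [[0, 0, 0.001], [0, 0, 0], 1]])

```text
time_s: 12.95
tcp_pos: [0.5518, 0.2727, 0.1847]
orientation: [0.002, 0.639, 0.77, 0.004]
ft_force: [0.2, 0.9, -0.2]
grip_width: 0.0158
```

The weight is on the mat (force about 0). I open and let the fingers clear.

carry_out(rows=[[[0, 0, 0], [0, 0, 0], 0.7], [[0, 0, 0], [0, 0, 0], 0.4], [[0, 0, 0], [0, 0, 0], 0], [[0, 0, 0], [0, 0, 0], 0], [[0, 0, 0], [0, 0, 0], 0], [[0, 0, 0], [0, 0, 0], 0]])

```text
time_s: 13.7
tcp_pos: [0.552, 0.2725, 0.1847]
orientation: [0.002, 0.639, 0.77, 0.004]
ft_force: [0.4, -0.2, -0.5]
grip_width: 0.085
```

carry_out(rows=[[[0, 0, -0.02], [0, 0, 0], 0], [[0, 0, -0.04], [0, 0, 0], 0], [[0, 0, -0.06], [0, 0, 0], 0], [[0, 0, -0.06], [0, 0, 0], 0], [[0, -0.06, -0.03], [0, 0, 0], 0], [[0, -0.08, 0], [0, 0, 0], 0], [[0, -0.08, 0], [0, 0, 0], 0], [[0, 0, 0], [0, 0, 0], 0]])

```text
time_s: 14.7
tcp_pos: [0.4187, 0.246, 0.3188]
orientation: [0.002, 0.639, 0.769, 0.006]
ft_force: [0.6, 1.2, 0.3]
grip_width: 0.0856
```

```bash
python3 - <<'E'
from h import *
c=np.array([.5625,.2035]); a=np.radians(10.5); ux=np.array([np.cos(a),np.sin(a)]); uy=np.array([-np.sin(a),np.cos(a)])
print(status.get_state()['time_s'],status.get_state()['grip_width'],status.get_state()['tcp_pos'])
for n in ('scene','top'):
    s,d,m,T=grab(n,n+'9.png'); P=cloud(d,m,T); hsv=cv2.cvtColor(s,cv2.COLOR_RGB2HSV)
    X=(P[...,:2]-c)@ux; Y=(P[...,:2]-c)@uy
    w=(hsv[...,0]>8)&(hsv[...,0]<28)&(abs(X)<.06)&(abs(Y)<.13)&(P[...,2]>.17)&(P[...,2]<.22)
    if w.sum()>10:
        print(n,'handle X',np.median(X[w&(Y<0)]),np.median(X[w&(Y>0)]),'Y',Y[w].min(),Y[w].max(),'ztop',np.percentile(P[...,2][w],90))
E
python3 -c "
import cv2,numpy as np
a=cv2.imread('pics/scene9.png');b=cv2.imread('pics/top9.png')
cv2.imwrite('pics/f.png',cv2.resize(np.hstack([a[90:384,100:420],b[60:354,90:410]]),(800,368)))"
```

```text
14.7 0.08556032113948198 [0.41874434 0.24601952 0.31876384]
scene handle X 0.010425510050321087 0.0073472152963175285 Y -0.11525365835548428 0.1146217100506211 ztop 0.19884519448251955
top handle X 0.0033572044535507906 0.001910978672904687 Y -0.11378302509724346 0.0950177230889277 ztop 0.20064470843572524
```

View pics/f.png

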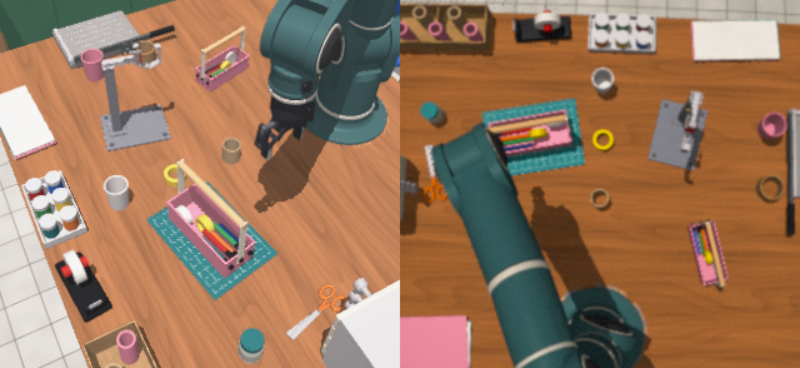

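The caddy stands upright and centred on the mat, the gripper is clear, and the other objects are where they were. I'm handing the job in.

```bash
python3 -c "
from cell import arm
print(arm.close_job())"
```

```text
the job is handed in; nothing more can be done
None
```

I pressed the keeper open, lifted the pink caddy off the hook and set it down upright on the teal mat. I then let go and handed the job in at about 15 s of the 61 s allowed.

- **Keeper:** I pressed it with shut fingertips to about 23 mm above the seat. The force returned to zero, and a close picture showed the keeper standing open by itself. In the final pictures nothing crosses the hook's mouth, but I did not measure the keeper again.
- **Carry:** I gripped the handle about 70 mm off its middle, raised it 88 mm and moved it 105 mm out past the nose before going sideways. It hung level, with no sag measured.
- **Set-down:** The first touch pressed with about 20 N because the step was a little long. I eased off to near zero force before opening the fingers.
- **Final check:** The top camera puts the caddy about 3 mm from the mat's middle. The scene camera says 7 to 10 mm, but it sees one side of the round handle and reads high there. The handle is within about 1° of the mat's length and its top is at z 0.199 to 0.201, where 0.197 was expected. The gripper was clear, and in the pictures the other objects looked unmoved.

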